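# Show the round window to the inspection camera against the light panel

### The job

Slide the flat light panel along the bench, without lifting it, into the black tape corners in front of the inspection camera and let go of it, so that the camera looks down onto a lit background. Then take the round window by its tab out of the storage block and hold it up 12 cm in front of the camera's lens, centred on the line of sight and facing the lens squarely. Finish while holding it still there by the tab, with the other things left where they are.

Things in the scene. Friction and masses are not known exactly. Their poses are not given: they have to be found in the camera images.
- panel: flat battery light panel, a slab 110 mm long (its x) by 64 mm wide (y) and 14 mm high with a white top and black rim; about 0.3 kg, slides on the metal bench (bench top z = 0). Either end may lead. Origin: centre of its underside.
- marks: the light panel's place: four black tape corners stuck on the bench, flat, around a 116 by 70 mm rectangle (3 mm larger than the panel all round). Origin: the rectangle's centre on the bench; x along its length, pointing horizontally away from the camera. The camera's line of sight runs above its x axis and meets the panel's top here.
- window: the round window: black drop-in holder, 8 mm thick (its x, the glass normal), 118 mm tall, 0.07 kg; ring 60 mm, glass 48 mm across, centred 54 mm above its underside; foot 40 mm wide, 24 mm high; pull tab 24 mm wide from 84 to 118 mm up. Stands upright in one slot of the block, foot 20 mm deep; pull straight up. Origin: centre of its underside; z up, to the tab.
- window_center (a point): centre of the round pane, 54 mm above the window's underside; axes as window (x is the normal of the glass).
- square: bystander: like the round window but with a square frame 60 by 60 mm and a square pane, in another slot of the block. 8 mm thick (along its x), 118 mm tall; 40 mm wide foot (y) 24 mm high, pull tab 24 mm wide from 84 to 118 mm above the underside. Origin: centre of its underside; z up.
- blank: bystander: like the square holder but a solid 60 by 60 mm plate without a pane, in another slot of the block. 8 mm thick (along its x), 118 mm tall; 40 mm wide foot (y) 24 mm high, pull tab 24 mm wide from 84 to 118 mm above the underside. Origin: centre of its underside; z up.
- rack: grey storage block, fixed, 40 (x) by 225 (y) by 36 mm high, with three slots 20 mm deep at y = -75, 0 and 75 mm, each about 9.6 mm (x) by 41.6 mm (y). Which holder is in which slot varies. Origin: centre of its underside.
- stand: the camera's stand, bolted to the bench: base plate 75 by 62 mm, steel post 25 mm thick, 242 mm high; origin at the post's foot on the bench; x horizontal, towards where the camera looks. It varies in place and in yaw. In its frame the lens front lies at x = 70, z = 234 mm, and the tape rectangle's centre (marks) at x = 384 mm.
- camera: the inspection camera on the stand, black, 44 mm square, lens 40 mm across. Origin: centre of the lens's front glass, 234 mm above the bench; x is its line of sight, pointing 35 degrees down below level; y is level. The body reaches 114 mm back from the lens front; its top is 345 mm above the bench.
- cap: bystander: black dust cap lying on the bench, 44 mm across, 14 mm high; origin under its centre.
- cleaner: bystander: small white cleaner bottle, 38 mm across, 95 mm high; origin under its centre.
- driver: bystander: screwdriver lying on the bench, 170 mm long, along its x.
- sparepost: bystander: steel post lying on the bench, 13 mm thick, 75 mm long.
- lenstube: bystander: black lens tube standing on the bench, 33 mm across, 45 mm high; origin under its centre.
- tissues: bystander: closed cardboard tissue box, 110 by 75 by 35 mm; origin under its centre.

How it is judged:
By the outcome, as a careful person would: the job done as asked, in the order asked, and still so for the second after the job is handed in, while the arm keeps its last pose, push and grip.
It also fails if it takes over 53 s, if anything falls off the work surface, if the arm or the gripper's body presses on something with over 40 N, if the wrist force passes 120 N, or if a joint passes its speed limit or range.

### The arm

A 7-joint arm with a two-finger parallel gripper is mounted at the origin on the work surface. World frame = base frame: x ahead of the robot, y to its left, z up, the work surface at z = 0. Lengths are in mm, angles in rad, forces in N, time in s.
With the tool pointing down it reaches from about 400 to 850 mm from the base axis. Payload 10.4 kg.
Tool frame: the origin (TCP) lies midway between the tips of the shut fingers; the grasp point (between the pads) lies 19 mm behind it; z points along the fingers, y is the direction in which the jaws open and shut (so a half turn about z gives the same grasp; the last joint's range is limited). The gripper opens to 85 mm and grips with 20 to 120 N. Pads are 22 mm wide; open, the fingers measure 114 mm over their backs; the gripper's body (76 mm by 85 mm) begins 54 mm behind the grasp point. The pads swing forward as they close: fully open they stand 13 mm farther back than shut.
Start: joints at [-0.023, 0.332, -0.065, 1.46, 0.022, 1.35, -0.088], TCP at [625.021, 0.018, 231.338] pointing down, gripper open.
Joint ranges: [-2.6, 2.6], [-0.5, 2.12], [-1.47, 1.34], [0.16, 2.42], [-1.27, 4.41], [0.06, 2.06], [-2.6, 2.6]. Speed limits (rad/s): [2.22, 2.22, 2.79, 2.79, 3.14, 3.14, 3.14].

### API

Orientations are given as a unit quaternion [w, x, y, z].
In Python, from bench import monitor, capture, get_calibration, order gives the robot as it stands. The module is installed in compiled form; this text tells all that it offers.
- The arm moves only by the tool apply_moves, never from a script. Its argument "moves" is a list of rows, each a list of 3 entries, a list of its own where there are three numbers: the shift along the tool's x, y, z in m, then the turn, a rotation vector about the tool's x, y, z in rad, then the closure, from 0 (fully open) to 1 (shut). In form: [[[tx, ty, tz], [ax, ay, az], grip], ...]. A call has 1 to 10 rows; each row shifts and turns the commanded pose from where the row before left it, along the tool's axes as they then stand; what a row does not reach is not made up. A row lasts 1/10 s, in which the tool goes at most 50 mm and 8.59 degrees, less where a joint would pass 70% of its speed; a pose out of reach is approached as far as the arm can. A call with a gripper value outside its range is refused whole. The fingers move at their own pace and stop on an object; "squeeze" is the grip in N (left out, the last holds). Time passes only in rows, so rows that do not move let the fingers close. It gives the time, the measured TCP pose, the force and the opening at its end, in the units of the state.
- monitor.sense(): the state, without advancing time (a new reading comes with each control period).
- capture(name): name is "scene" or "side" or "wrist"; returns the picture (384x512x3 uint8, red, green, blue); there is no depth.
- get_calibration(name): a dict with "fov_y" (degrees; the focal length in pixels is half the picture's height over the tangent of half this angle, whatever the lens; pixels are square), "cx", "cy" (the principal point, pixels), "pose" (4x4, takes a point from camera to world coordinates). Camera axes: x right, y down, z forward; pixel columns grow to the right and rows downward; lengths in mm; the calibration is good to about 2 mm. A picture is of the moment at which its call begins: read the wrist's pose just before it. get_calibration takes no time and is no camera call; for the wrist camera it gives the pose at the moment of the call.
- order.job_done(): hands the job in, once; it reports no verdict.
The state is a dict: "time_s": time; "joints": joint angles; "qvel": joint speeds; "effort": joint torques, N m; "eef_pos": TCP position; "orientation": TCP orientation; "ft_force": force on the tool from outside, world axes, zero at the start; "ft_torque": the same for the moment, N m; "opening": finger opening in mm.
Only numpy, scipy, OpenCV 4.12 (cv2) and the standard library are available. Lean on these libraries where they do the work, as an engineer would, in place of code of your own. Each camera call takes 0.05 s, during which the arm holds its last target.

## Working session

There is one attempt and no reset: what is moved stays moved. The work goes in short steps, Python scripts to look and compute and a tool call to move; the robot and the scene stay as the last step left them, time stands still between calls to the robot, and variables do not carry over. Pictures are saved under pics/ and viewed, and the job is handed in when it is done.

Besides the shell and the picture viewer there is one more tool, called after "Call:" by a JSON object that holds its "api" and its "payload". apply_moves: Moves the arm, as the interface text tells. Its arguments: {"type":"object","properties":{"moves":{"type":"array","items":{"type":"array"}},"squeeze":{"type":"number"}},"required":["moves"]}

```bash
mkdir -p pics; ls; python3 - <<'E'
from bench import monitor, capture, get_calibration
import cv2,json
s=monitor.sense()
print({k:s[k] for k in ("time_s","eef_pos","orientation","opening","ft_force")})
for n in ("scene","side","wrist"):
    c=get_calibration(n); print(n,c)
    im=capture(n); cv2.imwrite(f"pics/{n}0.png",im[:,:,::-1])
E
```

```text
pics
{'time_s': 0.0, 'eef_pos': array([6.24634805e+02, 3.99055927e-03, 2.30532587e+02]), 'orientation': array([-4.82083673e-04,  7.07104245e-01,  7.07108972e-01, -5.06334712e-04]), 'opening': 85.42220577921044, 'ft_force': array([-0.01177286, -0.05947505,  0.18648544])}
scene {'fov_y': 47.43107018451609, 'cx': 254.76785329318483, 'cy': 185.02013883609135, 'pose': array([[-5.61970956e-01,  4.42608780e-01, -6.98774723e-01,
         1.37746007e+03],
       [ 8.26994638e-01,  2.83913958e-01, -4.85255328e-01,
         5.82792430e+02],
       [-1.63863712e-02, -8.50582349e-01, -5.25586486e-01,
         8.35590578e+02],
       [ 0.00000000e+00,  0.00000000e+00,  0.00000000e+00,
         1.00000000e+00]])}
side {'fov_y': 50.555252270064955, 'cx': 256.78653848271296, 'cy': 190.88992260410402, 'pose': array([[-9.00129898e-01, -3.20320349e-01,  2.95230487e-01,
         9.99777033e+01],
       [-4.35312498e-01,  6.35886364e-01, -6.37300213e-01,
         8.67394241e+02],
       [ 1.64071855e-02, -7.02170496e-01, -7.11819779e-01,
         1.16043762e+03],
       [ 0.00000000e+00,  0.00000000e+00,  0.00000000e+00,
         1.00000000e+00]])}
wrist {'fov_y': 66.4922224346311, 'cx': 256.87146177261405, 'cy': 193.7711374887409, 'pose': array([[ 9.99999694e-01,  7.02701412e-04, -3.44490533e-04,
         6.25395624e+02],
       [ 5.83389689e-04, -9.62755897e-01, -2.70371489e-01,
         6.91935187e+01],
       [-5.21650719e-04,  2.70371205e-01, -9.62756012e-01,
         3.74251078e+02],
       [ 0.00000000e+00,  0.00000000e+00,  0.00000000e+00,
         1.00000000e+00]])}
```

View pics/scene0.png

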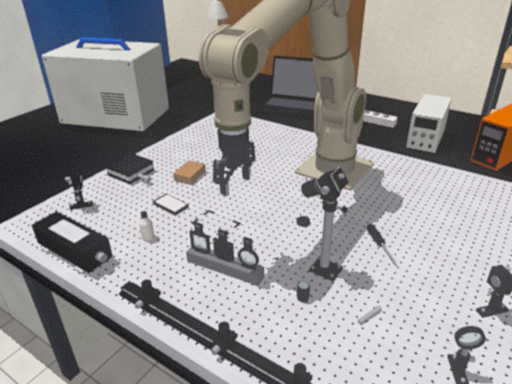

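View pics/side0.png

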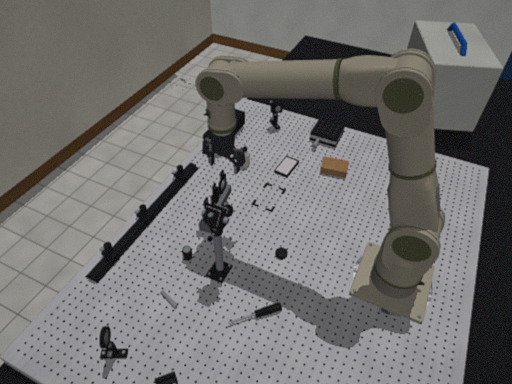

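View pics/wrist0.png

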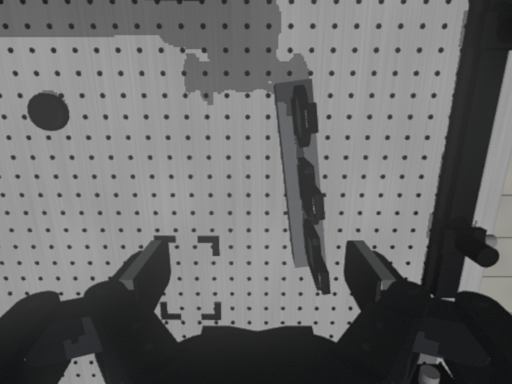

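```bash
cat > h.py <<'E'
import numpy as np,cv2
from bench import monitor, capture, get_calibration
def K(c):
    f=192/np.tan(np.radians(c["fov_y"]/2)); return f
def plane(c,uv,z=0):
    f=K(c); uv=np.atleast_2d(uv).astype(float); P=c["pose"]
    d=np.c_[(uv[:,0]-c["cx"])/f,(uv[:,1]-c["cy"])/f,np.ones(len(uv))]@P[:3,:3].T
    o=P[:3,3]; t=(z-o[2])/d[:,2]; return o+d*t[:,None]
def proj(c,X):
    f=K(c);P=c["pose"];p=(np.atleast_2d(X)-P[:3,3])@P[:3,:3]
    return np.c_[p[:,0]/p[:,2]*f+c["cx"],p[:,1]/p[:,2]*f+c["cy"]]
def crop(im,x0,y0,x1,y1,s,fn):
    cv2.imwrite(fn,cv2.resize(im[y0:y1,x0:x1,::-1],None,fx=s,fy=s,interpolation=cv2.INTER_CUBIC))
E
python3 - <<'E'
from h import *
a=cv2.imread("pics/wrist0.png")[:,:,::-1]
crop(a,140,220,240,330,5,"pics/w_marks.png"); crop(a,250,60,350,310,2.4,"pics/w_rack.png")
a=cv2.imread("pics/scene0.png")[:,:,::-1]
crop(a,140,180,270,290,6,"pics/s_c.png")
a=cv2.imread("pics/side0.png")[:,:,::-1]
crop(a,190,140,350,290,5,"pics/d_c.png")
c=get_calibration("wrist")
print(plane(c,[(157,237),(218,237),(163,318),(219,318)]))
c=get_calibration("scene");print(plane(c,[(325,268),(170,203)]))
c=get_calibration("side");print(plane(c,[(219,271),(287,166)]))
E
```

```text
[[ 487.06446804  -98.22050149    0.        ]
 [ 571.56352253  -98.15956906    0.        ]
 [ 483.98848973 -230.51909728    0.        ]
 [ 568.40076992 -230.44884827    0.        ]]
[[ 523.2879747   221.20096002    0.        ]
 [ 520.62033824 -367.58319974    0.        ]]
[[ 530.21919801  224.89537215    0.        ]
 [ 530.96160382 -364.23629533    0.        ]]
```

View pics/w_marks.png

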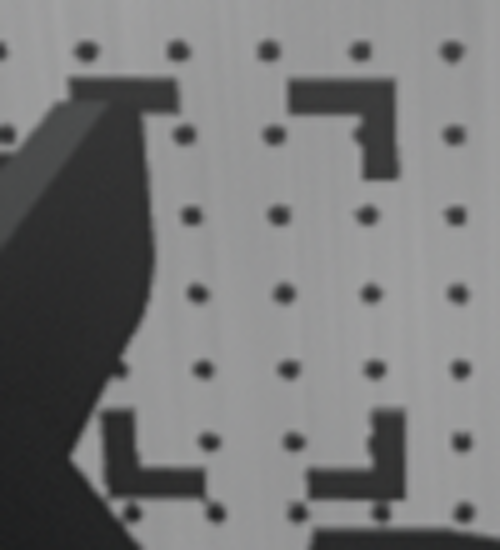

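View pics/w_rack.png

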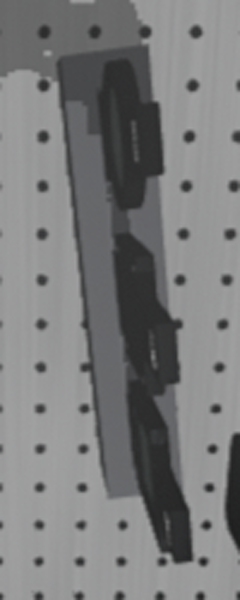

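View pics/s_c.png

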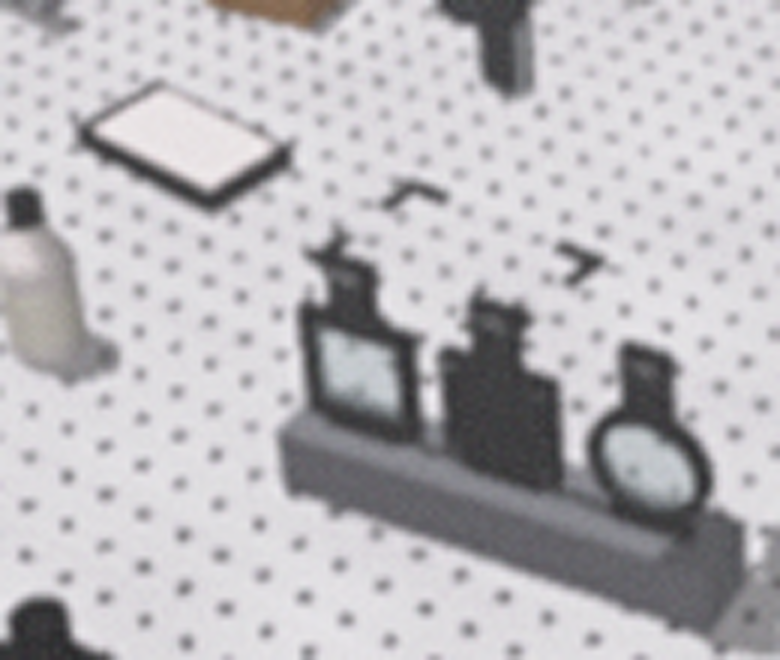

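View pics/d_c.png

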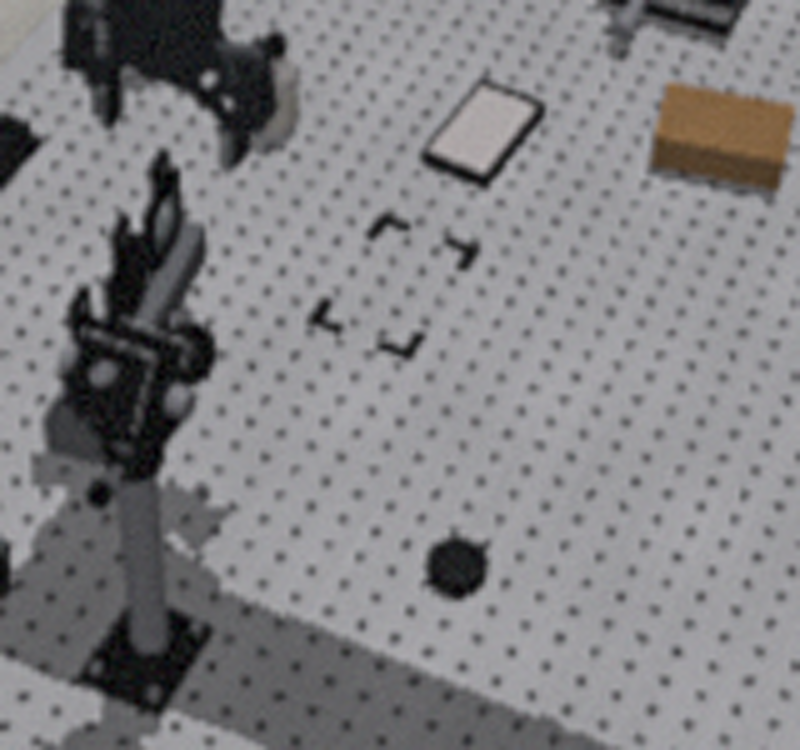

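```bash
python3 - <<'E'
from h import *
c=get_calibration("wrist")
q=np.array([(68,80),(396,78),(405,498),(108,498)])/5+[140-.4,220-.4]
p=plane(c,q);print(p);print(p.mean(0))
q=np.array([(58,60),(148,45),(107,497)])/2.4+[250-.3,60-.3]
print("rack",plane(c,q,36)); 
# tab tops of 3 holders z=134
q=np.array([(138,102),(160,102),(162,172),(135,172)])/2.4+[249.7,59.7]; print("tab",plane(c,q,134))
d=get_calibration("side")
q=np.array([(486,80),(545,108),(487,178),(424,153)])/5+[189.6,139.6]
p=plane(d,q,14);print("panel side",p,p.mean(0),np.linalg.norm(np.diff(p,axis=0),axis=1))
s=get_calibration("scene")
q=np.array([(160,82),(290,150),(212,198),(82,130)])/6+[139.6,179.6]
p=plane(s,q,14);print("panel scene",p,p.mean(0),np.linalg.norm(np.diff(p,axis=0),axis=1))
q=np.array([(204,625),(97,667),(210,620),(155,710),(80,675),(148,645),(455,570)])/5+[189.6,139.6]
q=np.array([(145,602),(212,628),(155,710),(80,682),(150,645),(455,585)])/5+[189.6,139.6]
print("stand base side",plane(d,q,5))
E
```

```text
[[ 481.99981079  -96.12574214    0.        ]
 [ 572.7648338   -95.46202825    0.        ]
 [ 570.7421155  -232.58227132    0.        ]
 [ 481.08766474 -232.65704373    0.        ]]
[ 526.64860621 -164.20677136    0.        ]
rack [[ 643.76323936   97.25796519   36.        ]
 [ 684.17473063  103.63012951   36.        ]
 [ 673.69811845 -123.63489149   36.        ]]
tab [[664.77964937  76.25043973 134.        ]
 [671.96186406  76.25454337 134.        ]
 [673.87497208  53.85808949 134.        ]
 [664.82788265  53.85265522 134.        ]]
panel side [[ 552.76776038 -411.3255228    14.        ]
 [ 493.3163036  -400.22342862   14.        ]
 [ 503.70766238 -296.95988922   14.        ]
 [ 562.60231919 -301.34459791   14.        ]] [ 528.09851138 -352.46335964   14.        ] [ 60.47918823 103.7850611   59.05765209]
panel scene [[ 497.3947619  -405.21540896   14.        ]
 [ 509.27447777 -294.15577246   14.        ]
 [ 567.37716551 -298.86560854   14.        ]
 [ 558.22220429 -407.09320814   14.        ]] [ 533.06715237 -351.33249952   14.        ] [111.69319813  58.29326615 108.614118  ]
stand base side [[551.38332539 189.80532566   5.        ]
 [500.47708586 188.06790483   5.        ]
 [503.58642874 260.82135261   5.        ]
 [558.32894072 264.23349361   5.        ]
 [531.2394462  218.52397183   5.        ]
 [367.33375893  82.42761732   5.        ]]
```

Call:
{"api": "apply_moves", "payload": {"moves": [[[-0.035, -0.016, 0], [0, 0, 0], 0], [[-0.035, -0.016, 0], [0, 0, 0], 0], [[-0.035, -0.016, 0], [0, 0, 0], 0], [[-0.035, -0.016, 0], [0, 0, 0], 0], [[-0.035, -0.016, 0], [0, 0, 0], 0], [[-0.035, -0.016, 0], [0, 0, 0], 0], [[0, 0, 0], [0, 0, 0], 0], [[0, 0, 0], [0, 0, 0], 0]]}}

```text
time_s: 0.95
eef_pos: [528.6, -210.7, 231.2]
orientation: [-0.0, 0.708, 0.706, 0.0]
ft_force: [1.0, -0.3, -0.2]
opening: 85.6
```

```bash
python3 - <<'E'
from h import *
s=monitor.sense();c=get_calibration("wrist");im=capture("wrist");np.save("w1.npy",c["pose"])
print(s["eef_pos"],s["orientation"],s["joints"],s["ft_force"]);print(c["pose"])
crop(im,0,0,512,384,1.5,"pics/w1.png")
E
```

```text
[ 528.60263898 -210.66497237  231.19239357] [-1.20208842e-04  7.07824648e-01  7.06388174e-01  3.41534644e-05] [ 0.2493145   0.2070147   0.05759688  1.61825633 -0.01240163  1.3168555
  0.30677062] [ 1.02980359 -0.30457078 -0.20955616]
[[ 9.99998750e-01 -1.56858028e-03  1.99235569e-04  5.29291952e+02]
 [-1.45645072e-03 -9.62824343e-01 -2.70124347e-01 -1.41520735e+02]
 [ 6.15540579e-04  2.70123719e-01 -9.62825424e-01  3.74868530e+02]
 [ 0.00000000e+00  0.00000000e+00  0.00000000e+00  1.00000000e+00]]
```

View pics/w1.png

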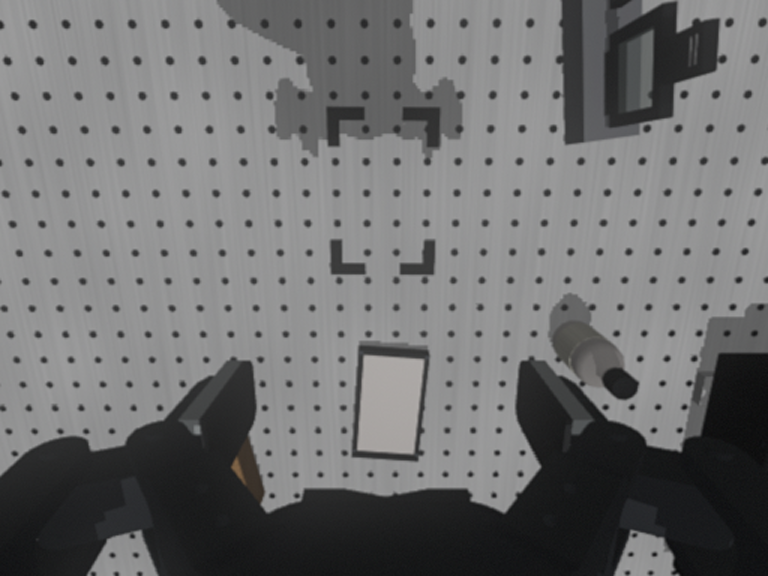

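```bash
python3 - <<'E'
from h import *
im=cv2.imread("pics/w1.png"); im=im[:,:,::-1]
crop(im,335,330,445,470,5,"pics/w1p.png")
crop(im,315,95,450,285,4,"pics/w1m.png")
E
```

```text
(no output)
```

View pics/w1p.png

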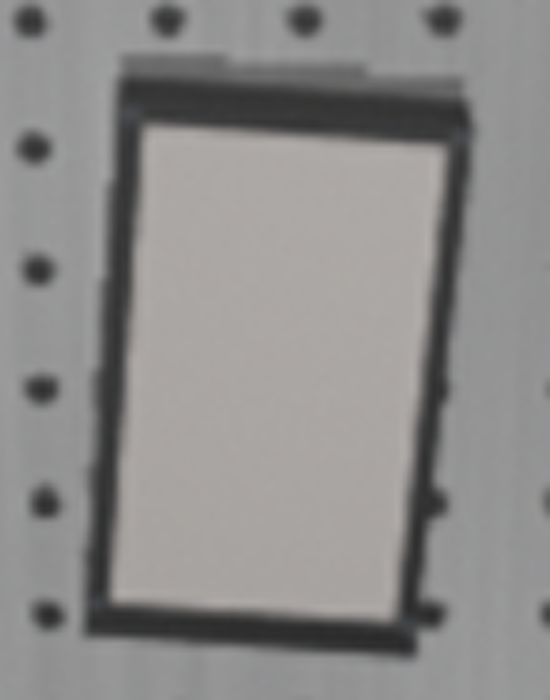

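View pics/w1m.png

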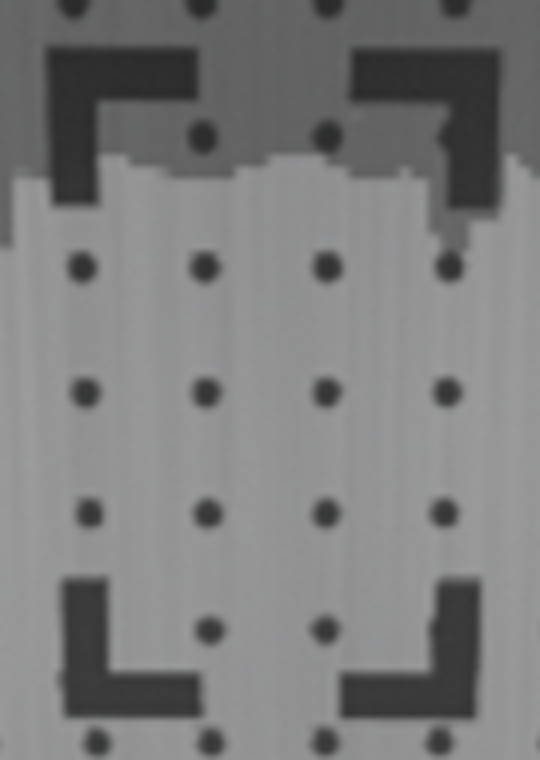

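```bash
cat >> h.py <<'E'
def centre(p):
    # corners in order TL TR BR BL -> centre, long-axis yaw (deg, from +y towards -x positive), sizes
    ctr=p.mean(0); l=(p[0]+p[1]-p[2]-p[3])/2; w=(p[1]+p[2]-p[0]-p[3])/2
    return ctr.round(1), np.degrees(np.arctan2(l[1],l[0])).round(2), np.degrees(np.arctan2(w[1],w[0])).round(2), np.linalg.norm(l).round(1),np.linalg.norm(w).round(1)
E
python3 - <<'E'
from h import *
c=get_calibration("wrist")
f=lambda q,ox,oy,s:((np.array(q)+.5)/s+[ox,oy])/1.5-.5
m=centre(plane(c,f([(98,101),(450,101),(432,675),(107,675)],315,95,4)));print("inner",m)
print("outer",centre(plane(c,f([(48,48),(500,48),(476,717),(64,717)],315,95,4))))
print("white",centre(plane(c,f([(140,122),(447,142),(402,622),(108,604)],335,330,5),14)))
# rim back corners at z14 , front bottom corners z0
print(plane(c,f([(86,635),(415,655)],335,330,5),14),plane(c,f([(120,75),(470,100)],335,330,5),0))
print("cleaner", plane(c,np.array([(560,330),(578,310)])/1.5,0), "tissue",plane(c,np.array([(262,500),(245,435)])/1.5,0))
E
```

```text
inner (array([ 527.5, -161.9,    0. ]), np.float64(89.48), np.float64(0.04), np.float64(117.0), np.float64(70.5))
outer (array([ 527.5, -161.7,    0. ]), np.float64(89.59), np.float64(0.04), np.float64(136.2), np.float64(89.9))
white (array([ 533.6, -351.1,   14. ]), np.float64(86.09), np.float64(-4.02), np.float64(99.3), np.float64(55.4))
[[ 497.98435929 -405.47512438   14.        ]
 [ 560.83118278 -409.90034364   14.        ]] [[ 505.36922326 -296.44746166    0.        ]
 [ 569.72923436 -301.36458827    0.        ]]
cleaner [[ 688.90946955 -282.32615191    0.        ]
 [ 703.00126229 -263.19955687    0.        ]] tissue [[ 404.17763091 -467.60752227    0.        ]
 [ 393.28804703 -391.6062933     0.        ]]
```

Call:
{"api": "apply_moves", "payload": {"moves": [[[-0.035, 0.0012, 0.0], [0, 0, 0], 0], [[-0.035, 0.0012, 0.02], [0, 0, 0], 0], [[-0.035, 0.0012, 0.03], [0, 0, 0], 0], [[-0.035, 0.0012, 0.03], [0, 0, 0], 0], [[-0.0015, 0, 0.03], [0, 0, 0.07], 0], [[0, 0, 0.03], [0, 0, 0], 0], [[0, 0, 0.03], [0, 0, 0], 0], [[0, 0, 0.02], [0, 0, 0], 0], [[0, 0, 0], [0, 0, 0], 0]]}}

```text
time_s: 1.9
eef_pos: [533.1, -348.6, 37.8]
orientation: [-0.003, 0.731, 0.683, -0.0]
ft_force: [-0.7, 0.5, 0.0]
opening: 85.3
```

```bash
python3 - <<'E'
from h import *
s=monitor.sense();im=capture("wrist")
print(s["eef_pos"],s["orientation"],s["ft_force"],s["opening"])
crop(im,0,0,512,384,1.5,"pics/w2.png")
E
```

```text
[ 533.06371794 -348.57763817   37.8340383 ] [-2.88360496e-03  7.30570851e-01  6.82830647e-01 -4.73043611e-04] [-0.67391327  0.47851023  0.02109376] 85.27152511787492
```

View pics/w2.png

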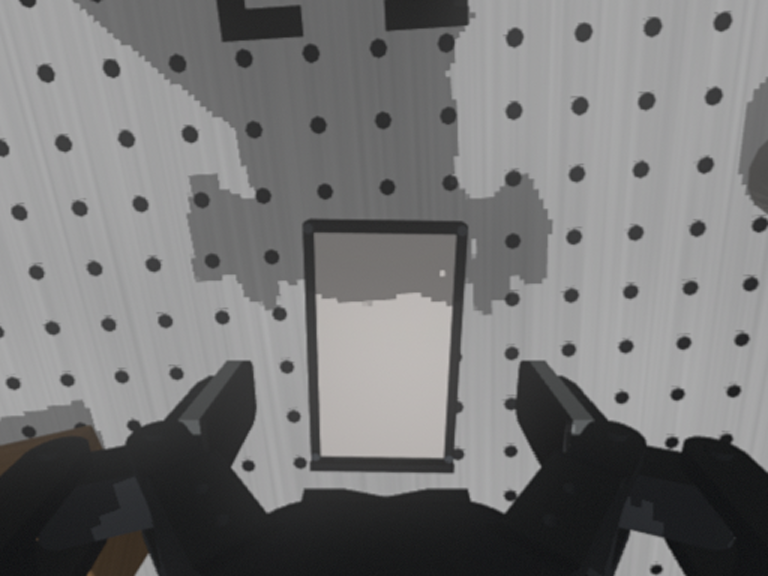

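Call:
{"api": "apply_moves", "payload": {"moves": [[[-0.003, 0, 0.015], [0, 0, 0], 0], [[0, 0, 0.015], [0, 0, 0], 0], [[0, 0, 0.01], [0, 0, 0], 0], [[0, 0, 0], [0, 0, 0], 0.05], [[0, 0, 0], [0, 0, 0], 0.1], [[0, 0, 0], [0, 0, 0], 0.15]], "squeeze": 25}}

```text
time_s: 2.55
eef_pos: [534.0, -354.7, 2.0]
orientation: [0.0, 0.731, 0.682, 0.0]
ft_force: [-0.7, -0.5, 0.5]
opening: 72.1
```

```bash
python3 - <<'E'
from h import *
s=monitor.sense();im=capture("wrist")
print(s["eef_pos"],s["orientation"],s["ft_force"],s["opening"])
crop(im,0,0,512,384,1.5,"pics/w3.png")
E
```

```text
[ 534.01161736 -354.73926526    1.95185913] [4.92241399e-04 7.31434880e-01 6.81911097e-01 1.72518042e-04] [-0.71958186 -0.4700619   0.49600734] 72.1386644150532
```

View pics/w3.png

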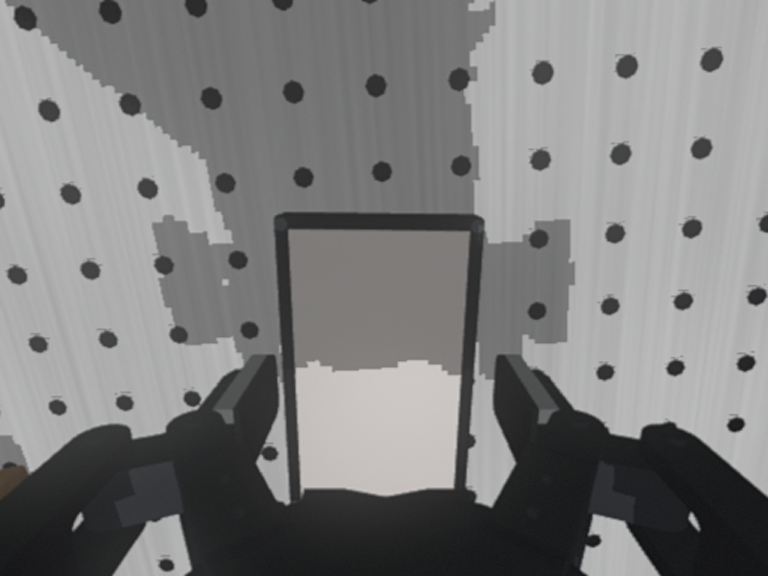

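Call:
{"api": "apply_moves", "payload": {"moves": [[[0, 0, 0.003], [0, 0, 0], 0.15], [[0, 0, 0.002], [0, 0, 0], 0.15], [[0, 0, 0], [0, 0, 0], 0.2], [[0, 0, 0], [0, 0, 0], 0.25], [[0, 0, 0], [0, 0, 0], 0.3], [[0, 0, 0], [0, 0, 0], 0.35], [[0, 0, 0], [0, 0, 0], 0.35]], "squeeze": 30}}

```text
time_s: 3.3
eef_pos: [533.2, -354.5, -3.6]
orientation: [-0.0, 0.731, 0.682, -0.0]
ft_force: [-5.1, 1.4, 4.6]
opening: 63.1
```

Call:
{"api": "apply_moves", "payload": {"moves": [[[0.01, -0.001, 0], [0, 0, 0], 0.35], [[0.02, -0.002, 0], [0, 0, 0], 0.35], [[0.02, -0.002, 0], [0, 0, 0], 0.35], [[0.02, -0.002, 0], [0, 0, 0], 0.35], [[0.02, -0.002, 0], [0, 0, 0], 0.35], [[0.02, -0.002, 0], [0, 0, 0], 0.35], [[0.02, -0.002, 0], [0, 0, 0], 0.35], [[0.02, -0.002, 0], [0, 0, 0], 0.35], [[0.01, -0.001, 0], [0, 0, -0.03], 0.35], [[0, 0, 0], [0, 0, -0.035], 0.35]]}}

```text
time_s: 4.3
eef_pos: [529.5, -190.8, -3.6]
orientation: [-0.0, 0.707, 0.707, 0.001]
ft_force: [1.1, 1.9, 1.5]
opening: 63.0
```

Call:
{"api": "apply_moves", "payload": {"moves": [[[0, 0, 0], [0, 0, 0], 0.35], [[0, 0, 0], [0, 0, 0], 0.35]]}}

```text
time_s: 4.5
eef_pos: [529.3, -193.2, -3.6]
orientation: [0.0, 0.709, 0.705, 0.001]
ft_force: [0.4, 2.9, 1.6]
opening: 63.0
```

```bash
python3 - <<'E'
from h import *
s=monitor.sense();im=capture("wrist")
print(s["eef_pos"],s["orientation"],s["ft_force"],s["opening"])
crop(im,0,0,512,384,1.5,"pics/w4.png")
im=capture("side");crop(im,200,130,340,240,5,"pics/d4.png")
E
```

```text
[ 529.30032952 -193.20673967   -3.55782212] [7.03392526e-05 7.08860187e-01 7.05348831e-01 5.06122663e-04] [0.44182489 2.94170435 1.62828652] 62.97928914408599
```

View pics/w4.png

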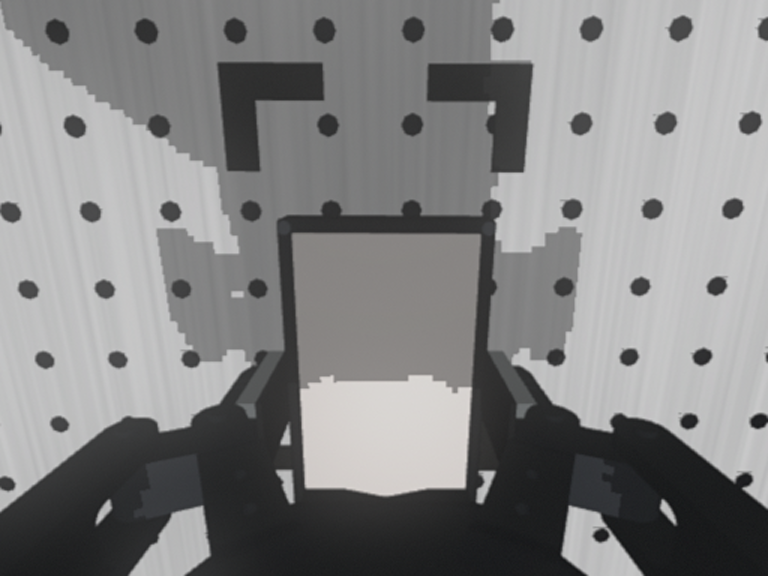

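View pics/d4.png

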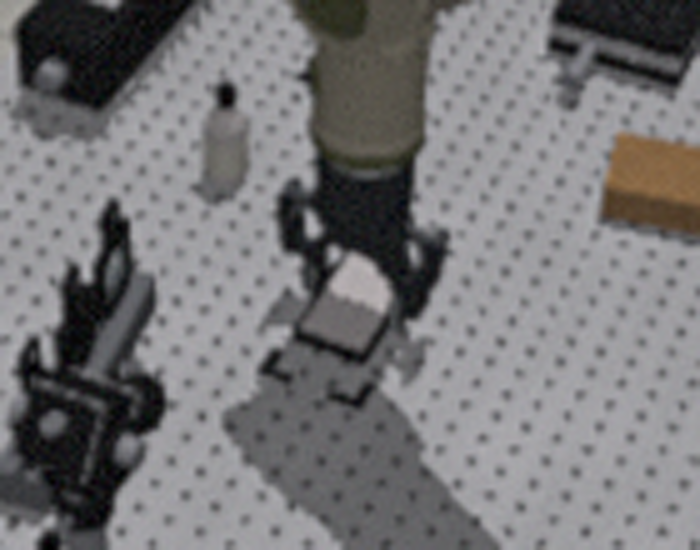

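```bash
python3 - <<'E'
from h import *
im=cv2.imread("pics/w4.png")[:,:,::-1]
crop(im,205,50,545,260,2.3,"pics/w4c.png")
E
```

```text
(no output)
```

View pics/w4c.png

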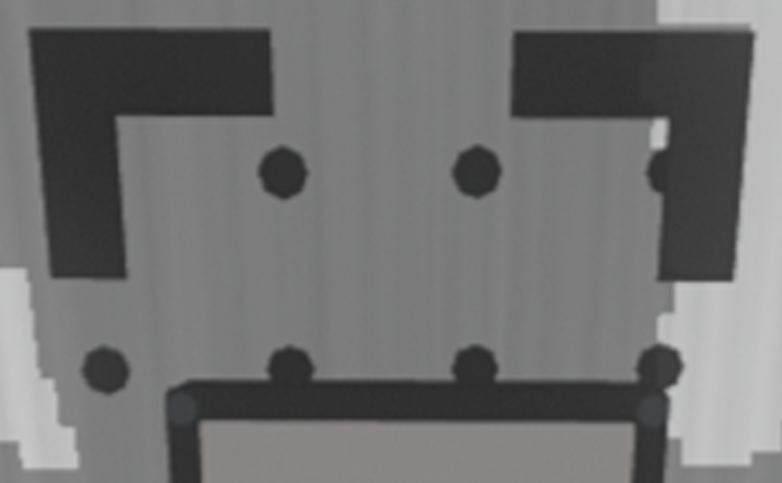

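```bash
python3 - <<'E'
from h import *
c=get_calibration("wrist")
f=lambda q,ox,oy,s:((np.array(q)+.5)/s+[ox,oy])/1.5-.5
m=plane(c,f([(115,115),(668,118),(125,278),(658,281)],205,50,2.3));print("marks",m.round(1))
print("white",plane(c,f([(199,420),(636,423)],205,50,2.3),14).round(1))
print("bottom edge",plane(c,f([(187,382),(640,381)],205,50,2.3),0).round(1))
print("top edge outer",plane(c,f([(165,392),(668,392)],205,50,2.3),14).round(1))
E
```

```text
marks [[ 491.7 -104.9    0. ]
 [ 562.7 -105.6    0. ]
 [ 491.3 -125.1    0. ]
 [ 562.6 -125.8    0. ]]
white [[ 503.  -142.2   14. ]
 [ 557.6 -142.8   14. ]]
bottom edge [[ 498.7 -138.9    0. ]
 [ 560.9 -139.1    0. ]]
top edge outer [[ 499.  -138.7   14. ]
 [ 561.4 -139.    14. ]]
```

Call:
{"api": "apply_moves", "payload": {"moves": [[[0.01, -0.001, 0], [0, 0, 0], 0.35], [[0.01, -0.001, 0], [0, 0, 0], 0.35], [[0.0105, -0.001, 0], [0, 0, 0], 0.35], [[0, 0, 0], [0, 0, 0], 0.35], [[0, 0, 0], [0, 0, 0], 0.35], [[0, 0, 0], [0, 0, 0], 0.35]]}}

```text
time_s: 5.2
eef_pos: [526.1, -162.1, -3.6]
orientation: [-0.0, 0.709, 0.706, 0.0]
ft_force: [-0.1, 5.2, 4.3]
opening: 63.1
```

```bash
python3 - <<'E'
from h import *
s=monitor.sense();im=capture("wrist")
print(s["eef_pos"],s["orientation"],s["ft_force"],s["opening"])
crop(im,130,80,370,240,3.3,"pics/w5.png")
E
```

```text
[ 526.14141437 -162.11819757   -3.62944001] [-4.32081542e-04  7.08582522e-01  7.05627710e-01  3.97519291e-04] [-0.10024574  5.1511872   4.25436079] 63.14747463319746
```

View pics/w5.png

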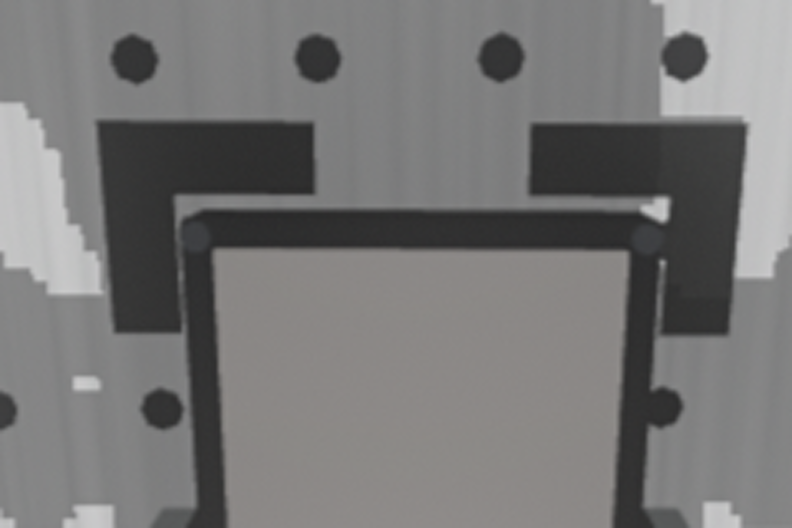

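Call:
{"api": "apply_moves", "payload": {"moves": [[[0, 0, 0], [0, 0, 0], 0.25], [[0, 0, 0], [0, 0, 0], 0.15], [[0, 0, 0], [0, 0, 0], 0.05], [[0, 0, 0], [0, 0, 0], 0], [[0, 0, 0], [0, 0, 0], 0], [[0, 0, -0.02], [0, 0, 0], 0], [[0, 0, -0.04], [0, 0, 0], 0], [[0, 0, -0.045], [0, 0, 0], 0], [[0, 0, -0.05], [0, 0, 0], 0]]}}

```text
time_s: 6.15
eef_pos: [525.2, -163.2, 152.4]
orientation: [-0.001, 0.709, 0.705, -0.0]
ft_force: [0.9, -1.1, -1.0]
opening: 85.4
```

Call:
{"api": "apply_moves", "payload": {"moves": [[[0.02, 0.01, -0.045], [0, 0, 0], 0], [[0.04, 0.025, -0.03], [0, 0, 0], 0], [[0.03, 0.03, 0], [0, 0, 0], 0], [[0, 0, 0], [0, 0, 0], 0], [[0, 0, 0], [0, 0, 0], 0]]}}

```text
time_s: 6.65
eef_pos: [588.9, -77.1, 222.5]
orientation: [-0.0, 0.708, 0.706, -0.0]
ft_force: [-0.9, -0.1, -0.2]
opening: 85.4
```

```bash
python3 - <<'E'
from h import *
s=monitor.sense();im=capture("wrist")
print(s["eef_pos"],s["orientation"],s["ft_force"],s["opening"])
crop(im,0,0,512,384,1.5,"pics/w6.png")
im=capture("scene");crop(im,140,150,370,310,3.4,"pics/s6.png")
im=capture("side");crop(im,170,130,330,290,3.7,"pics/d6.png")
E
```

```text
[588.88489017 -77.08628186 222.46753063] [-2.12239233e-04  7.08250216e-01  7.05961419e-01 -2.46337706e-04] [-0.85474063 -0.14321883 -0.21753656] 85.3545068580928
```

View pics/w6.png

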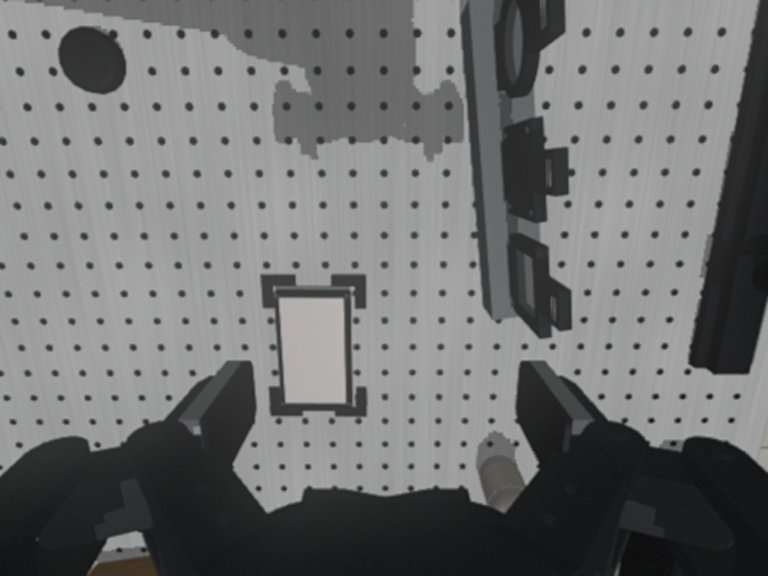

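View pics/s6.png

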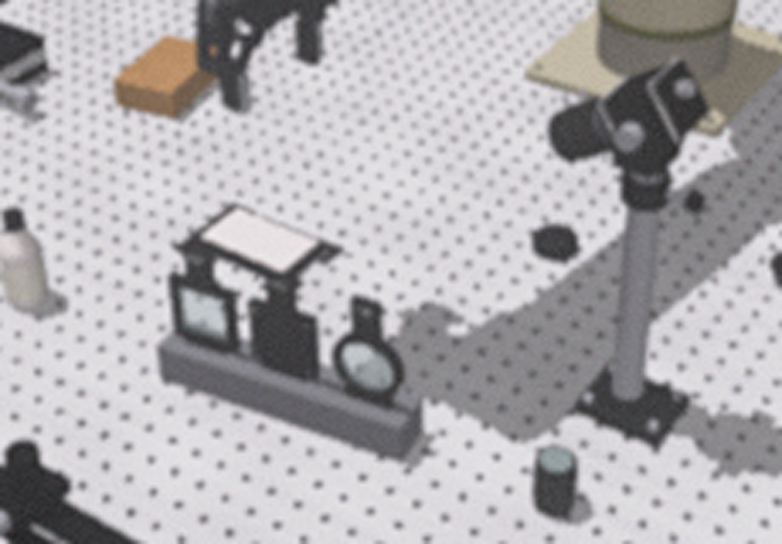

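View pics/d6.png

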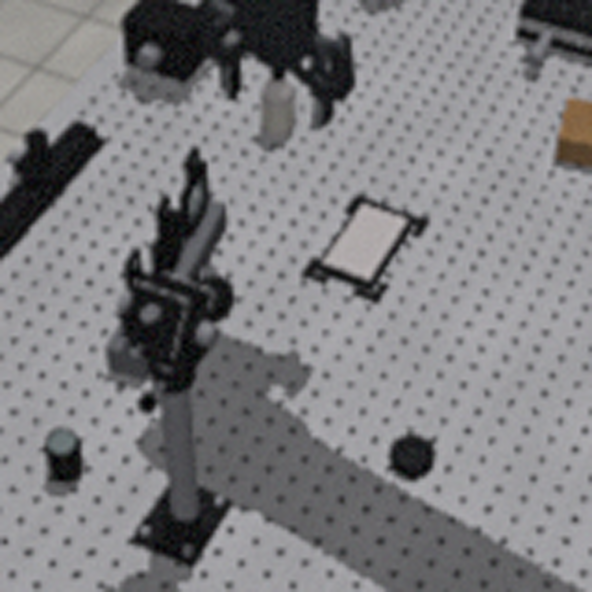

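```bash
python3 - <<'E'
from h import *
im=cv2.imread("pics/w6.png")[:,:,::-1]
crop(im,250,265,380,425,4.6,"pics/w6c.png")
E
```

```text
(no output)
```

View pics/w6c.png

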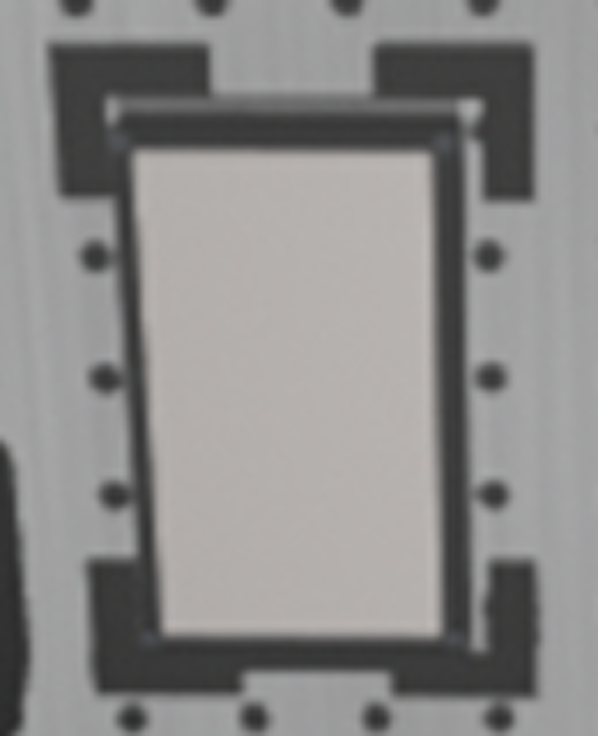

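```bash
python3 - <<'E'
from h import *
c=get_calibration("wrist")
f=lambda q,ox,oy,s:((np.array(q)+.5)/s+[ox,oy])/1.5-.5
print("outer",centre(plane(c,f([(50,44),(534,44),(537,695),(97,692)],250,265,4.6))))
print("inner TL,TR",plane(c,f([(105,97),(484,99)],250,265,4.6)))
print("white",centre(plane(c,f([(131,152),(433,152),(444,637),(161,635)],250,265,4.6),14)))
# rack/round window
im=cv2.imread("pics/w6.png")[:,:,::-1]
crop(im,450,0,600,345,2.2,"pics/w6r.png")
E
```

```text
outer (array([ 525.7, -166. ,    0. ]), np.float64(89.23), np.float64(-0.59), np.float64(136.6), np.float64(90.1))
inner TL,TR [[ 490.97040692 -107.75067551    0.        ]
 [ 562.07619817 -108.59141745    0.        ]]
white (array([ 525.5, -163.8,   14. ]), np.float64(89.33), np.float64(-0.59), np.float64(98.5), np.float64(55.1))
```

View pics/w6r.png

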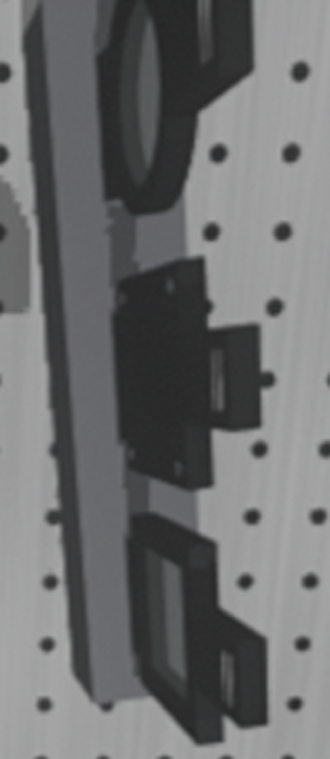

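Call:
{"api": "apply_moves", "payload": {"moves": [[[0.025, 0.03, 0], [0, 0, 0], 0], [[0.025, 0.03, 0], [0, 0, 0], 0], [[0.024, 0.028, 0], [0, 0, 0], 0], [[0, 0, 0], [0, 0, -0.07], 0], [[0, 0, 0], [0, 0, -0.067], 0], [[0, 0, 0], [0, 0, 0], 0], [[0, 0, 0], [0, 0, 0], 0]]}}

```text
time_s: 7.5
eef_pos: [676.8, -5.5, 223.0]
orientation: [0.0, 0.66, 0.751, -0.0]
ft_force: [0.3, 0.2, 0.6]
opening: 85.3
```

```bash
python3 - <<'E'
from h import *
s=monitor.sense();im=capture("wrist")
print(s["eef_pos"],s["orientation"],s["ft_force"],s["opening"])
crop(im,0,0,512,384,1.5,"pics/w7.png")
crop(im,200,50,340,250,3.5,"pics/w7c.png")
E
```

```text
[676.83438539  -5.450493   222.99782105] [ 1.05162027e-04  6.60219207e-01  7.51072950e-01 -1.08129485e-04] [0.34834522 0.15806049 0.60310764] 85.34791452602083
```

View pics/w7.png

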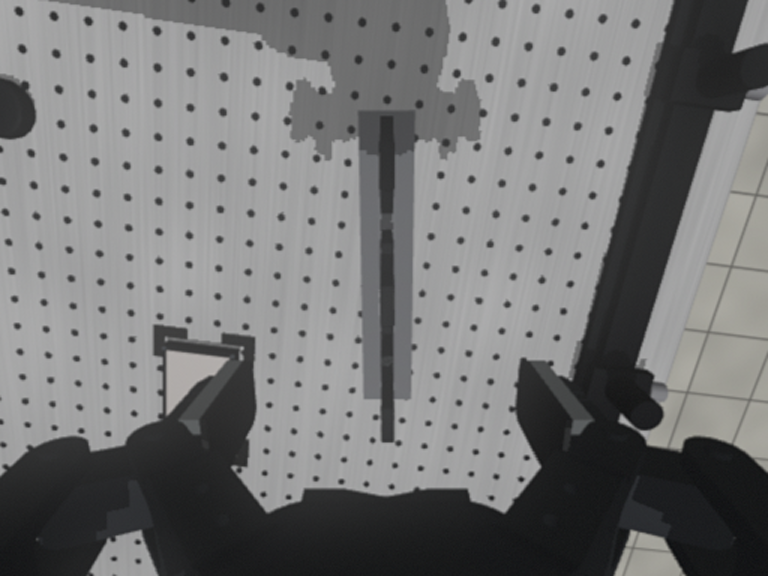

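View pics/w7c.png

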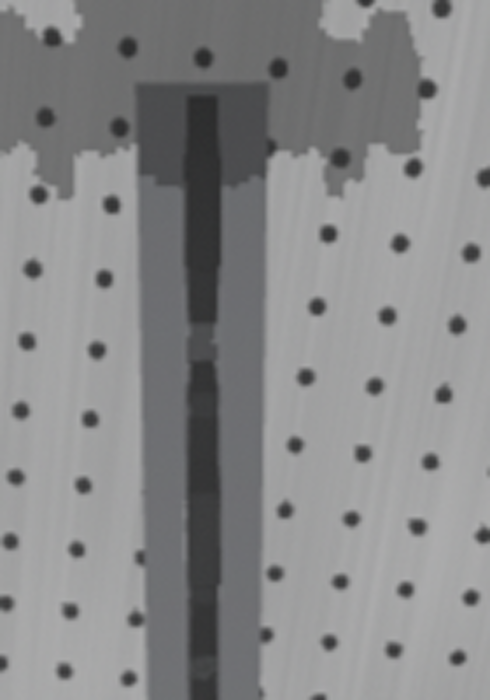

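```bash
python3 - <<'E'
from h import *
c=get_calibration("wrist")
f=lambda q:((np.array(q)+.5)/3.5+[200,50])-.5
print("rack far corners z36",plane(c,f([(135,83),(268,83)]),36).round(1))
p=plane(c,f([(202.5,210),(202.5,300)]),134);print("tab line",p.round(1))
yaw=np.radians(7.7);ax=np.array([-np.sin(yaw),np.cos(yaw),0])
ctr=plane(c,f([(201.5,83)]),36)[0]-ax*112.5
print("rack centre",ctr)
w=ctr+75*ax; w[2]=134
print("win",w, "proj tab ends",(proj(c,[w+12*ax,w-12*ax])-[200,50])*3.5, "ring top",(proj(c,[w+30*ax-[0,0,64]])-[200,50])*3.5)
s=monitor.sense()
from scipy.spatial.transform import Rotation as R
o=s["orientation"];T=R.from_quat([o[1],o[2],o[3],o[0]]).as_matrix();print(T.round(4))
print("tool-frame delta to win", T.T@(w-s["eef_pos"]))
E
```

```text
rack far corners z36 [[644.4  99.1  36. ]
 [684.1 104.3  36. ]]
tab line [[669.1  64.8 134. ]
 [671.6  45.6 134. ]]
rack centre [679.31488645  -9.79497267  36.        ]
win [669.26592255  64.52876731 134.        ] proj tab ends [[201.6776001  152.04649353]
 [202.13800704 266.43069777]] ring top [[200.62089196  95.7987453 ]]
[[-1.285e-01  9.917e-01  2.000e-04]
 [ 9.917e-01  1.285e-01 -2.000e-04]
 [-2.000e-04  2.000e-04 -1.000e+00]]
tool-frame delta to win [70.22732975  1.41181684 89.10931707]
```

Call:
{"api": "apply_moves", "payload": {"moves": [[[0.035, 0.001, 0], [0, 0, 0], 0], [[0.035, 0.0005, 0.02], [0, 0, 0], 0], [[0, 0, 0.03], [0, 0, 0], 0], [[0, 0, 0.03], [0, 0, 0], 0], [[0, 0, 0.02], [0, 0, 0], 0], [[0, 0, 0.019], [0, 0, 0], 0.3], [[0, 0, 0], [0, 0, 0], 0.5], [[0, 0, 0], [0, 0, 0], 0.5]]}}

```text
time_s: 8.35
eef_pos: [669.5, 65.0, 104.5]
orientation: [0.0, 0.659, 0.752, 0.0]
ft_force: [1.1, -0.2, -0.0]
opening: 44.1
```

```bash
python3 - <<'E'
from h import *
s=monitor.sense();im=capture("wrist")
print(s["eef_pos"],s["orientation"],s["joints"],s["ft_force"],s["opening"])
crop(im,100,60,412,384,1.8,"pics/w8.png")
im=capture("scene");crop(im,180,180,300,290,5,"pics/s8.png")
E
```

```text
[669.45098928  65.00689052 104.5466657 ] [8.89851574e-05 6.59365883e-01 7.51822201e-01 5.49354947e-05] [-0.12499326  0.5227342  -0.05476456  1.46614826  0.02997565  1.15332822
 -0.05376113] [ 1.07938175 -0.23381043 -0.00279596] 44.076128912584934
```

View pics/w8.png

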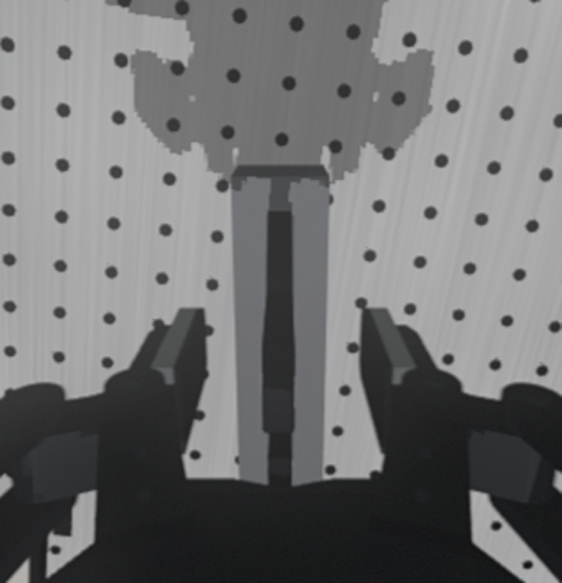

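View pics/s8.png

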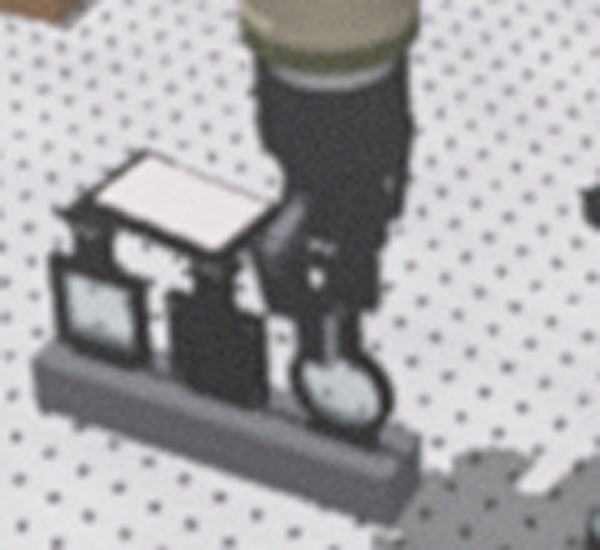

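Call:
{"api": "apply_moves", "payload": {"moves": [[[0, -0.0007, 0], [0, 0, 0], 0.7], [[0, 0, 0], [0, 0, 0], 0.8], [[0, 0, 0], [0, 0, 0], 0.9], [[0, 0, 0], [0, 0, 0], 1], [[0, 0, 0], [0, 0, 0], 1], [[0, 0, 0], [0, 0, 0], 1], [[0, 0, 0], [0, 0, 0], 1]], "squeeze": 50}}

```text
time_s: 9.15
eef_pos: [669.0, 65.2, 104.5]
orientation: [0.0, 0.659, 0.752, 0.0]
ft_force: [-1.0, -0.5, 5.7]
opening: 7.4
```

Call:
{"api": "apply_moves", "payload": {"moves": [[[0, 0, -0.005], [0, 0, 0], 1], [[0, 0, -0.01], [0, 0, 0], 1], [[0, 0, -0.015], [0, 0, 0], 1], [[0, 0, -0.02], [0, 0, 0], 1], [[0, 0, -0.025], [0, 0, 0], 1], [[0, 0, -0.03], [0, 0, 0], 1], [[0, 0, -0.025], [0, 0, 0], 1], [[0, 0, 0], [0, 0, 0], 1]]}}

```text
time_s: 9.95
eef_pos: [670.4, 65.4, 239.7]
orientation: [0.002, 0.659, 0.752, 0.003]
ft_force: [1.0, 0.8, 0.1]
opening: 7.2
```

```bash
python3 - <<'E'
from h import *
s=monitor.sense();im=capture("wrist")
print(s["eef_pos"],s["orientation"],s["joints"],s["ft_force"],s["opening"])
crop(im,100,60,412,384,1.8,"pics/w9.png")
im=capture("scene");crop(im,160,150,350,290,4,"pics/s9.png")
E
```

```text
[670.3938517   65.40722306 239.7383207 ] [0.0024439  0.6589773  0.75215323 0.00290891] [-0.12934697  0.4302764  -0.05059895  1.31035426  0.02160806  1.39388944
 -0.04711587] [1.0120015  0.76621253 0.07099474] 7.2270727754604
```

View pics/w9.png

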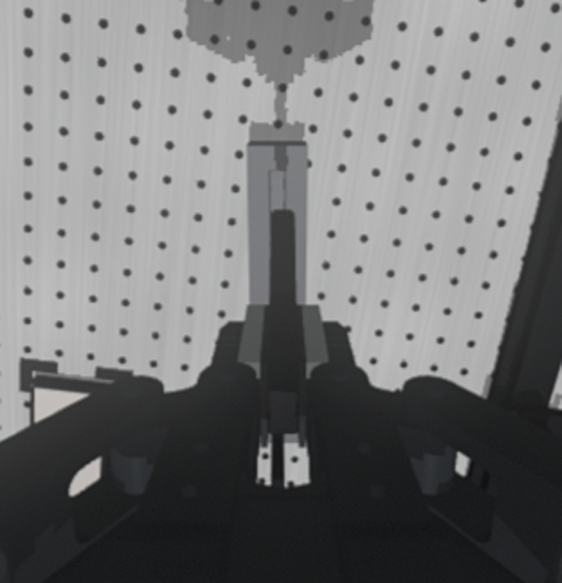

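View pics/s9.png

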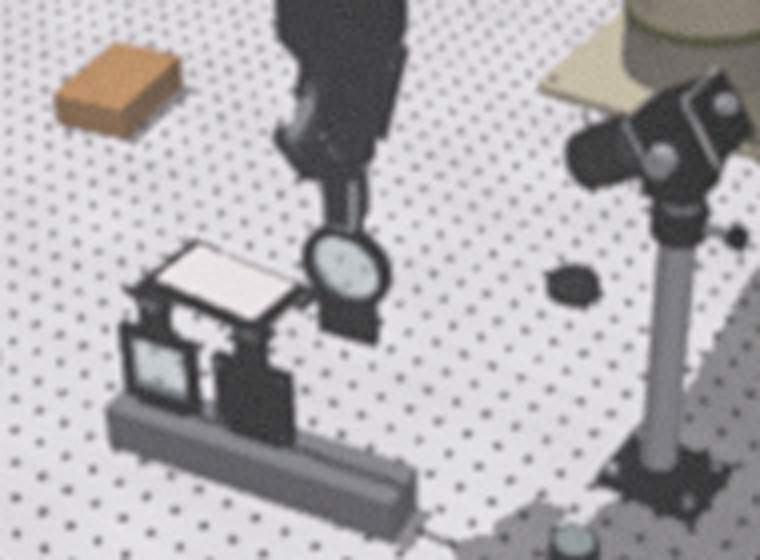

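Call:
{"api": "apply_moves", "payload": {"moves": [[[-0.006, -0.024, 0], [0, 0, 0], 1], [[-0.006, -0.025, 0], [0, 0, 0], 1], [[-0.006, -0.025, 0], [0, 0, 0], 1], [[-0.006, -0.024, 0], [0, 0, 0], 1], [[-0.006, -0.024, 0], [0, 0, 0], 1], [[-0.006, -0.024, 0], [0, 0, 0], 1], [[0, 0, 0], [0, 0, 0.14], 1], [[0, 0, 0], [0, 0, 0.14], 1], [[0, 0, 0], [0, 0, 0.14], 1], [[0, 0, 0], [0, 0, 0.14], 1]]}}

```text
time_s: 11.05
eef_pos: [528.0, 10.2, 233.0]
orientation: [-0.0, 0.843, 0.538, -0.001]
ft_force: [-0.2, 1.0, -0.5]
opening: 7.2
```

Call:
{"api": "apply_moves", "payload": {"moves": [[[0, 0, 0], [0, 0, 0.14], 1], [[0, 0, 0], [0, 0, 0.14], 1], [[0, 0, 0], [0, 0, 0.14], 1], [[0, 0, 0], [0, 0, 0.14], 1], [[0, 0, 0], [0, 0, 0.14], 1], [[0, 0, 0], [0, 0, 0.14], 1], [[0, 0, 0], [0, 0, 0.14], 1], [[0, 0, 0], [0, 0, 0.14], 1], [[0, 0, 0], [0, 0, 0.03], 1], [[0, 0, 0], [0, 0, 0], 1]]}}

```text
time_s: 12.05
eef_pos: [528.3, 10.3, 233.4]
orientation: [0.0, 1.0, -0.002, -0.001]
ft_force: [0.7, 0.1, -1.2]
opening: 7.4
```

```bash
python3 - <<'E'
from h import *
s=monitor.sense();im=capture("wrist")
print(s["eef_pos"],s["orientation"],s["joints"],s["ft_force"],s["opening"])
crop(im,0,0,512,384,1.5,"pics/w10.png")
im=capture("scene");crop(im,180,130,370,290,4.2,"pics/s10.png")
im=capture("side");crop(im,190,120,310,290,3.5,"pics/d10.png")
from scipy.spatial.transform import Rotation as R
o=s["orientation"];print(R.from_quat([o[1],o[2],o[3],o[0]]).as_matrix().round(4))
E
```

```text
[528.30956177  10.29793484 233.37798783] [ 7.40484223e-05  9.99997070e-01 -2.36424929e-03 -5.14126920e-04] [-0.14859601  0.11798932  0.046234    1.71576236 -0.00559161  1.30900793
 -1.67675504] [ 0.71610385  0.1162347  -1.18006675] 7.395041873488582
[[ 1.0e+00 -4.7e-03 -1.0e-03]
 [-4.7e-03 -1.0e+00 -1.0e-04]
 [-1.0e-03  2.0e-04 -1.0e+00]]
```

View pics/w10.png

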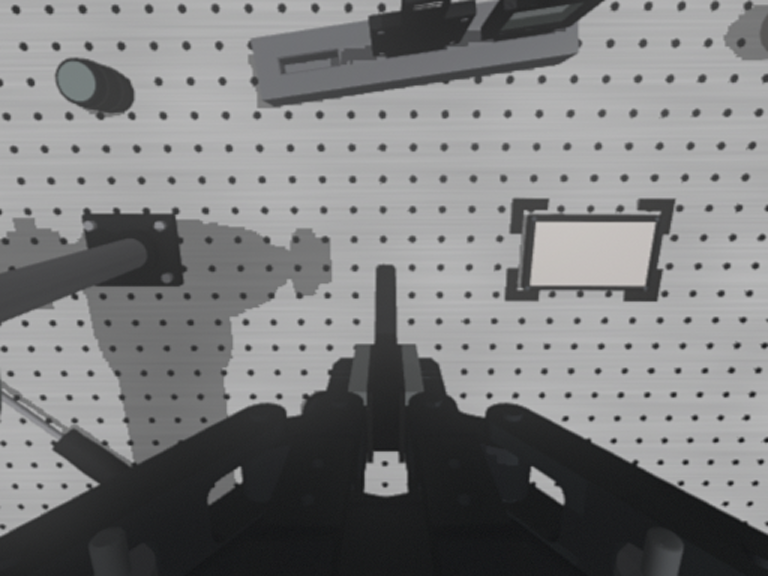

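View pics/s10.png

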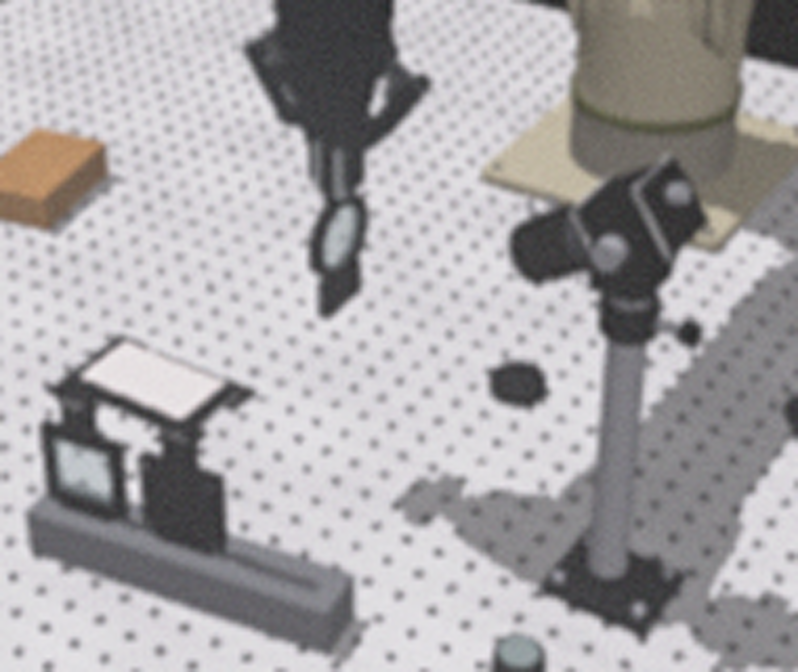

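View pics/d10.png

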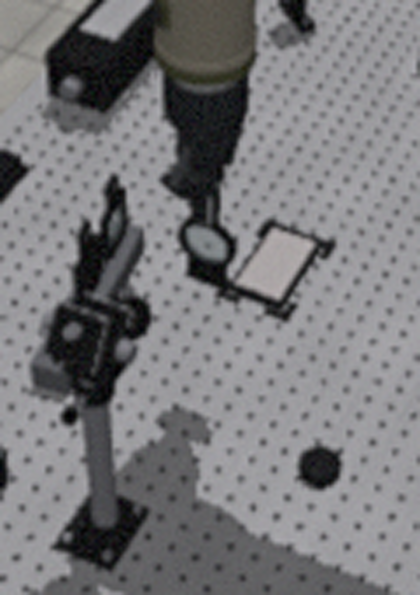

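```bash
cat >> h.py <<'E'
def tri(cs,uvs):
    A=np.zeros((3,3));b=np.zeros(3);o_=[]
    for c,uv in zip(cs,uvs):
        f=K(c);P=c["pose"];d=P[:3,:3]@np.array([(uv[0]-c["cx"])/f,(uv[1]-c["cy"])/f,1]);d/=np.linalg.norm(d)
        M=np.eye(3)-np.outer(d,d);A+=M;b+=M@P[:3,3];o_.append((M,P[:3,3]))
    X=np.linalg.solve(A,b);return X.round(1),[np.linalg.norm(M@(X-o)).round(1) for M,o in o_]
E
python3 - <<'E'
from h import *
c=get_calibration("wrist");s=get_calibration("scene");d=get_calibration("side")
f=lambda q:(np.array(q)+.5)/1.5-.5
print("outer",centre(plane(c,f([(506,300),(513,199),(675,199),(658,300)]))))
print(plane(c,f([(506,300),(513,199),(675,199),(658,300)])).round(1))
print("base z~6",plane(c,f([(83,215),(178,213),(184,286),(93,286)]),6).round(1))
g=lambda q,x,y,k:(np.array(q)+.5)/k+[x,y]-.5
print("glass",tri([s,d],[g((341,236),180,130,4.2),g((208,244),190,120,3.5)]))
# post foot
print("post foot", plane(s,g([(610,575)],180,130,4.2),6),plane(d,g([(104,525)],190,120,3.5),6))
# predicted lens front in images
L=np.array([529.3,150,234]);print("lens pred", (proj(s,[L])-[180,130])*4.2,(proj(d,[L])-[190,120])*3.5)
# glass predicted
G=np.array([528.3-.7,10.3,233.4-34.5]);print("glass pred", (proj(s,[G])-[180,130])*4.2,(proj(d,[G])-[190,120])*3.5)
E
```

```text
outer (array([ 527.1, -165.1,    0. ]), np.float64(89.77), np.float64(0.16), np.float64(136.5), np.float64(88.9))
[[ 483.   -97.     0. ]
 [ 571.9  -96.7    0. ]
 [ 571.3 -233.2    0. ]
 [ 482.4 -233.4    0. ]]
base z~6 [[560.6 264.1   6. ]
 [561.9 184.3   6. ]
 [498.7 187.4   6. ]
 [499.1 267.    6. ]]
glass (array([525.1,  11.2, 198.6]), [np.float64(0.1), np.float64(0.1)])
post foot [[524.2838782  220.80827231   6.        ]] [[529.56161053 223.0380328    6.        ]]
lens pred [[524.98276633 253.10765943]] [[131.48618822 313.13946634]]
glass pred [[336.21432297 235.44231205]] [[204.82006048 240.95457668]]
```

```bash
python3 - <<'E'
from h import *
a=capture("scene");crop(a,290,160,350,220,10,"pics/s11.png")
b=capture("side");crop(b,195,190,245,240,12,"pics/d11.png")
s=get_calibration("scene");d=get_calibration("side")
L=np.array([529.5,149.7,234.]);h=np.array([-.0078,-1,0]);up=np.array([0,0,1.])
sd=h*np.cos(np.radians(35))-up*np.sin(np.radians(35));v=np.cross(sd,[1,0,0]);u=np.cross(v,sd)
t=np.linspace(0,2*np.pi,9)[:-1]
P=np.array([L]+[L+20*(np.cos(k)*u+np.sin(k)*v) for k in t])
print(((proj(s,P)-[290,160])*10).round(0).tolist());print(((proj(d,P)-[195,190])*12).round(0).tolist())
E
```

```text
[[149.0, 303.0], [110.0, 338.0], [95.0, 280.0], [112.0, 235.0], [149.0, 231.0], [186.0, 268.0], [201.0, 325.0], [185.0, 369.0], [148.0, 376.0]]
[[391.0, 233.0], [322.0, 206.0], [356.0, 162.0], [410.0, 159.0], [453.0, 199.0], [460.0, 259.0], [426.0, 303.0], [371.0, 305.0], [329.0, 265.0]]
```

View pics/s11.png

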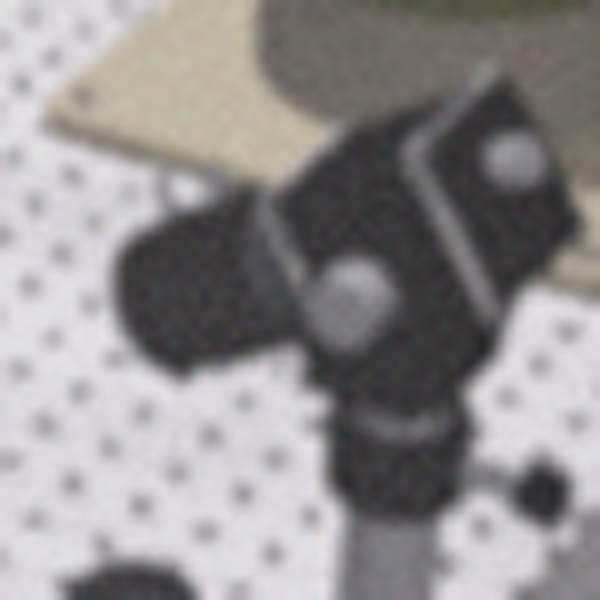

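View pics/d11.png

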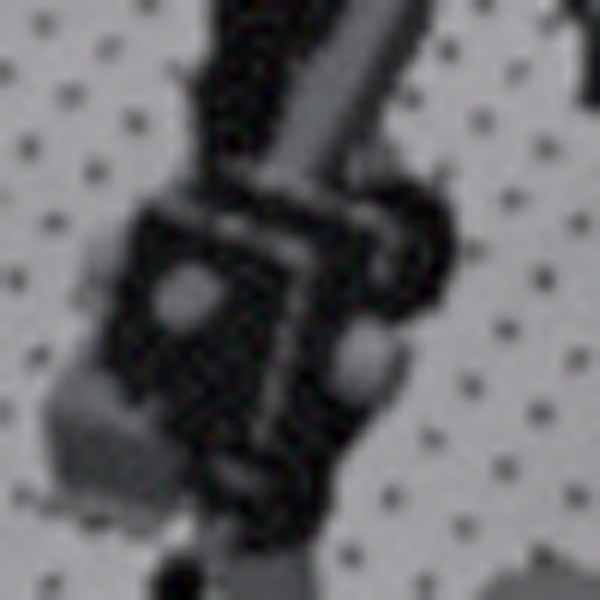

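Call:
{"api": "apply_moves", "payload": {"moves": [[[0, 0, 0], [0, 0, 0.003], 1], [[0, 0, 0], [0.1, 0, 0], 1], [[0, 0, 0], [0.13, 0, 0], 1], [[0, 0, 0], [0.13, 0, 0], 1], [[0, 0, 0], [0.13, 0, 0], 1], [[0, 0, 0], [0.121, 0, 0], 1], [[0, 0, 0], [0, 0, 0], 1], [[0, 0, 0], [0, 0, 0], 1]]}}

```text
time_s: 13.1
eef_pos: [528.7, 10.0, 233.5]
orientation: [-0.299, 0.954, -0.005, 0.001]
ft_force: [-0.2, -0.3, 0.8]
opening: 7.2
```

```bash
cat >> h.py <<'E'
from scipy.spatial.transform import Rotation as R
psi=np.radians(89.55);H=-np.array([np.cos(psi),np.sin(psi),0]);UP=np.array([0,0,1.]);a=np.radians(35)
S=H*np.cos(a)-UP*np.sin(a);WZ=H*np.sin(a)+UP*np.cos(a)
LENS=np.array([529.3,150.3,234.]);C=LENS+120*S
TGT=np.c_[np.cross(S,-WZ),S,-WZ]
def where(off=np.array([-.7,0,34.5])):
    s=monitor.sense();o=s["orientation"];T=R.from_quat([o[1],o[2],o[3],o[0]]).as_matrix()
    p=np.array(s["eef_pos"]); g=p+T@off
    print("eef",p.round(1),"glass",g.round(1),"target",C.round(1))
    print("tool shift",(T.T@(C-g)).round(2),"turn",R.from_matrix(T.T@TGT).as_rotvec().round(4))
    print("lens frame: dist",((g-LENS)@S).round(1),"lat",((g-LENS)@TGT[:,0]).round(1),"vert",((g-LENS)@WZ).round(1))
    print(s["joints"].round(2),s["ft_force"].round(1),s["opening"],s["time_s"])
E
python3 -c "
from h import *
where()"
```

```text
eef [528.7  10.  233.5] glass [528.2  29.7 205.2] target [528.5  52.  165.2]
tool shift [ 0.16  4.55 45.6 ] turn [ 0.0026 -0.0009 -0.0029]
lens frame: dist 115.3 lat -0.2 vert 45.6
[ 0.13  0.23  0.15  1.73 -0.63  1.41 -1.13] [-0.2 -0.3  0.8] 7.24963290146387 13.1
```

Call:
{"api": "apply_moves", "payload": {"moves": [[[0, 0.0045, 0.005], [0.0026, 0, -0.003], 1], [[0, 0, 0.01], [0, 0, 0], 1], [[0, 0, 0.012], [0, 0, 0], 1], [[0, 0, 0.01], [0, 0, 0], 1], [[0, 0, 0.0086], [0, 0, 0], 1], [[0, 0, 0], [0, 0, 0], 1], [[0, 0, 0], [0, 0, 0], 1], [[0, 0, 0], [0, 0, 0], 1]]}}

```text
time_s: 13.9
eef_pos: [529.2, 32.5, 194.4]
orientation: [-0.302, 0.953, -0.004, 0.002]
ft_force: [1.1, -0.4, -1.8]
opening: 7.1
```

```bash
python3 - <<'E'
from h import *
where()
im=capture("wrist");crop(im,0,0,512,384,1.5,"pics/w12.png")
im=capture("scene");crop(im,240,140,350,230,7,"pics/s12.png")
im=capture("side");crop(im,190,150,270,240,6.5,"pics/d12.png")
E
```

```text
eef [529.2  32.5 194.4] glass [528.7  52.3 166.2] target [528.5  52.  165.2]
tool shift [-0.19  0.86  0.67] turn [-0.0025 -0.0022  0.0011]
lens frame: dist 119.1 lat 0.2 vert 0.7
[ 0.11  0.25  0.13  1.79 -0.65  1.32 -1.11] [ 1.1 -0.4 -1.8] 7.079341362136457 13.9
```

View pics/w12.png

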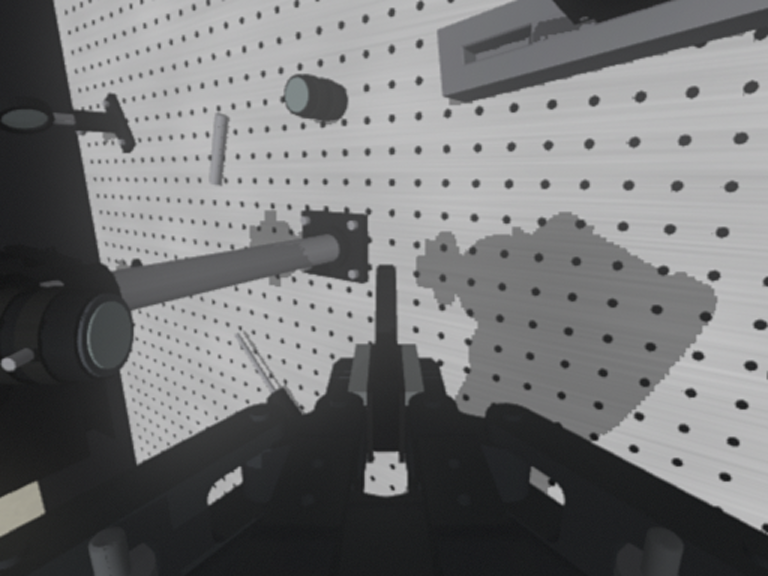

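View pics/s12.png

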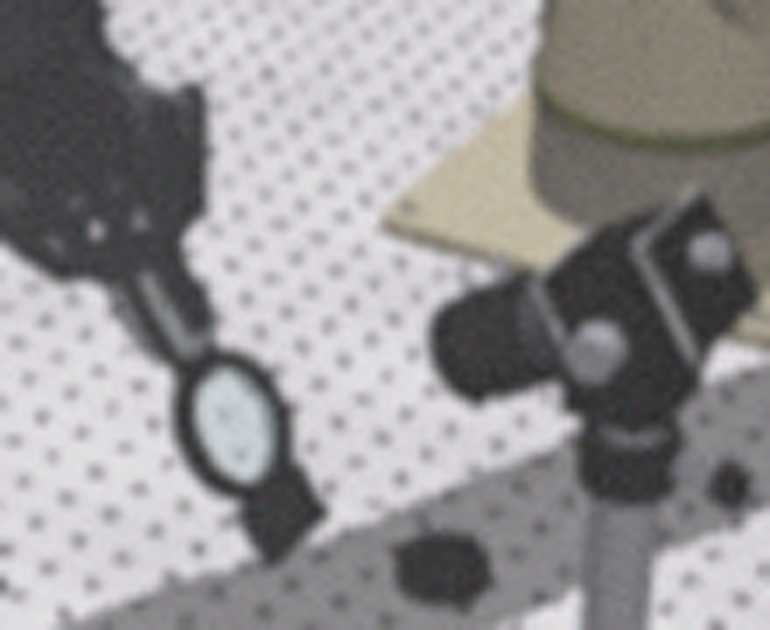

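View pics/d12.png

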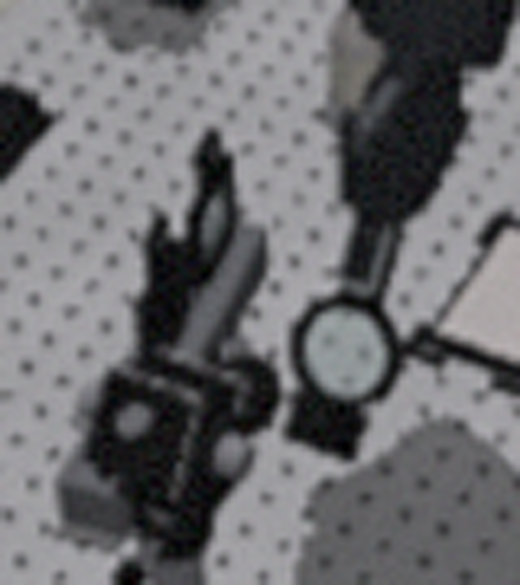

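```bash
python3 - <<'E'
from h import *
c=get_calibration("wrist")
t=np.linspace(0,2*np.pi,40)
im=cv2.imread("pics/w12.png")
k=4
out=cv2.resize(im[260:410,0:170],None,fx=k,fy=k,interpolation=cv2.INTER_CUBIC)
for r,col in ((20,(0,0,255)),(0,(0,255,0))):
    P=np.array([LENS+r*(np.cos(x)*TGT[:,0]+np.sin(x)*WZ) for x in t])
    q=((proj(c,P)+.5)*1.5-[0,260])*k
    for u in q: cv2.circle(out,tuple(int(v) for v in u),2,col,-1)
cv2.imwrite("pics/w12o.png",out)
s=get_calibration("scene");d=get_calibration("side")
for cc,n,x0,y0,kk in((s,"s12",240,140,7),(d,"d12",190,150,6.5)):
    o=cv2.imread(f"pics/{n}.png")
    for ctr,rr,col in((C,24,(0,0,255)),(LENS,20,(0,255,0))):
        P=np.array([ctr+rr*(np.cos(x)*TGT[:,0]+np.sin(x)*WZ) for x in t])
        for u in (proj(cc,P)+.5-[x0,y0])*kk: cv2.circle(o,tuple(int(v) for v in u),1,col,-1)
    cv2.imwrite(f"pics/{n}o.png",o)
E
```

```text
(no output)
```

View pics/w12o.png

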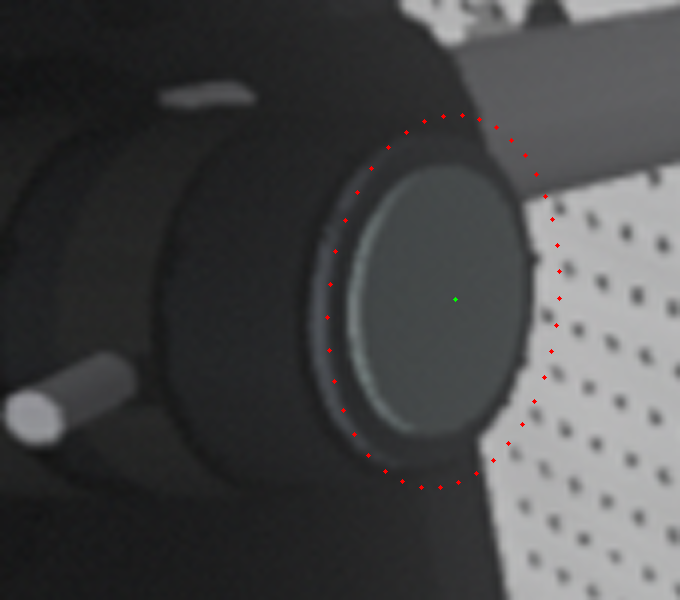

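View pics/s12o.png

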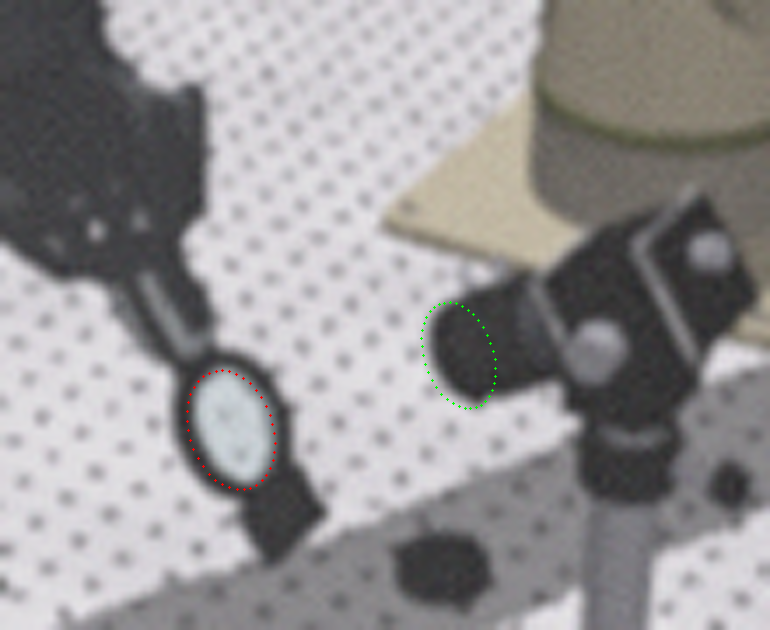

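View pics/d12o.png

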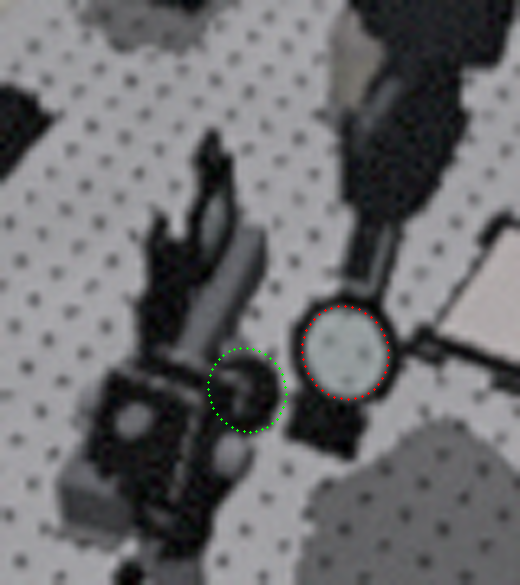

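Call:
{"api": "apply_moves", "payload": {"moves": [[[0, 0, 0.001], [0, 0, 0], 1], [[0, 0, 0], [0, 0, 0], 1], [[0, 0, 0], [0, 0, 0], 1], [[0, 0, 0], [0, 0, 0], 1], [[0, 0, 0], [0, 0, 0], 1], [[0, 0, 0], [0, 0, 0], 1], [[0, 0, 0], [0, 0, 0], 1], [[0, 0, 0], [0, 0, 0], 1]]}}

```text
time_s: 14.85
eef_pos: [528.9, 33.4, 193.3]
orientation: [-0.302, 0.953, -0.003, 0.002]
ft_force: [0.1, 0.6, 0.2]
opening: 7.4
```

```bash
python3 - <<'E'
from h import *
where()
im=capture("scene");crop(im,140,130,370,300,3.4,"pics/s13.png")
where();b=capture("side");where()
print(np.abs(monitor.sense()["qvel"]).max())
E
```

```text
eef [528.9  33.4 193.3] glass [528.4  53.3 165.1] target [528.5  52.  165.2]
tool shift [ 0.1   0.99 -0.84] turn [-0.0028 -0.0014  0.0011]
lens frame: dist 119.0 lat -0.1 vert -0.8
[ 0.11  0.25  0.13  1.79 -0.65  1.32 -1.11] [0.1 0.6 0.2] 7.448935490789271 14.85
eef [528.9  33.4 193.3] glass [528.4  53.3 165. ] target [528.5  52.  165.2]
tool shift [ 0.09  0.98 -0.84] turn [-0.0028 -0.0014  0.0011]
lens frame: dist 119.0 lat -0.1 vert -0.8
[ 0.11  0.25  0.13  1.79 -0.65  1.32 -1.11] [-1.  -0.5 -1.1] 7.203828137909943 14.9
eef [529.   33.4 193.3] glass [528.5  53.3 165. ] target [528.5  52.  165.2]
tool shift [ 0.08  0.99 -0.85] turn [-0.0028 -0.0014  0.0011]
lens frame: dist 119.0 lat -0.1 vert -0.8
[ 0.11  0.25  0.13  1.79 -0.65  1.32 -1.11] [ 0.1 -0.7 -1. ] 7.064044254475871 14.95
0.002078521075084589
```

View pics/s13.png

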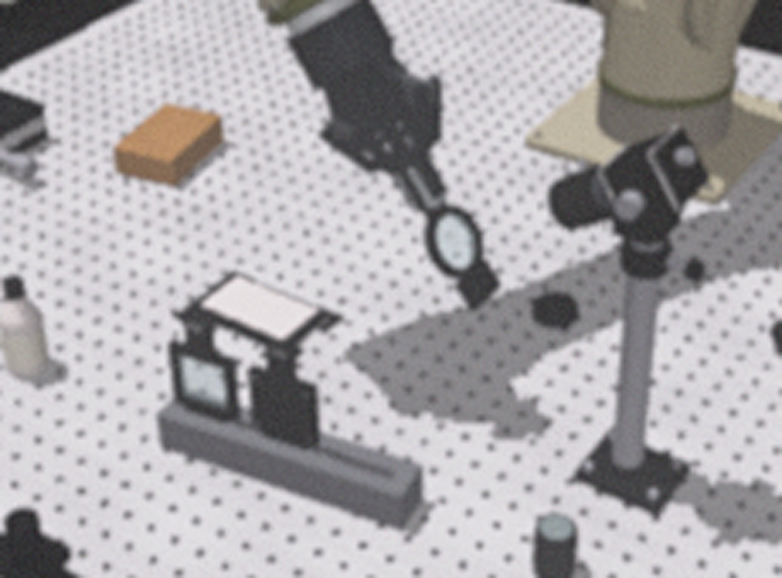

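```bash
python3 -c "
from bench import order
print(order.job_done())"
```

```text
the job is handed in; nothing more can be done
None
```

The job is handed in at about 15 s of the 53 s allowed; no verdict is reported. The light panel is in the tape corners and released. The round window is held still by its tab in front of the lens.

**Panel:** I gripped it lightly by its long sides and slid it into the corners without lifting it. The wrist picture after release shows it inside all four corners, within about 0.2° of the tape. The gap at the camera end was about 2.4 mm just before I let go. The last lengthwise fix put the panel's centre 2 mm off the tape's centre. Earlier fixes of the tape's centre scattered by the same 2–4 mm, so I trusted the gap.

**Window:** I pulled it straight up out of its slot, turned it and tilted it 35°. The arm's readings put the pane's centre:
- 119 mm from the lens position I worked out from the tape corners;
- 0.1 mm off the line of sight sideways and 0.8 mm low;
- within 0.2° of square to the lens.

**Disagreements:**
- The wrist and scene pictures put the lens about 1.5–2 mm farther back than I assumed, so the true distance is nearer 120.5–121 mm.
- Just before my last 1 mm downward nudge, the scene picture showed the pane 1–2 mm high, where the readings said 0.7 mm.

I left these as they were, since they are within the 2 mm camera calibration.

The other holders, the bottle, the box and the cap look undisturbed in the last scene picture. I did not measure them.

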